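# Draw the filter tray out with the pull hook

## Task

Take the pull hook from its stand, put its tip down through the finger hole of the filter tray and draw the tray out gently until its spring catch has snapped in and the tray stays out by itself, without forcing it hard against the end stop. Then unhook and lay the pull hook back in its stand. Move the tray with the hook only, and leave the other things on the bench where they are.

Things in the scene. Friction and masses are not known exactly. Their poses are not given: they have to be found in the camera images.
- filter_box: grey sheet-metal air-filter box, 130 deep x 100 wide x 85 mm high, fixed to the bench, with a small black fan on top (another 10 mm). Origin: centre of its underside, on the bench. Its -x axis points out of the front, where the tray slides out; +z up.
- filter_tray (a joint): how far the aluminium tray is drawn out along the box's -x, m; 0 = shut. A return spring (about 2 N) pulls it shut all the way. Somewhere between 25 and 75 mm, hidden inside the box and different each time, a spring catch needs a pull of some 4 to 8 N, then snaps in; 2 mm on is a rubber end stop (5 N per mm more). Past the catch the tray stays out, else it slides shut.
- tray_hole (a point): centre of the finger hole, on top of the flat tongue (36 x 36 mm, 5 thick, top 66 mm above the bench, open below) that stands out level from the tray's front panel; moves with the tray. Hole vertical, 16 mm across, 87 mm from the box's centre when shut. Axes as filter_box. More than 15 N from the hook damages the tray.
- hook_grip (a point): centre of the wooden handle of the loose pull hook (80 g): handle 90 long x 14 wide x 16 mm high, long axis x. A round 8 mm steel rod runs on from the handle's +x end along its axis and turns down (-z) at its end. Grasp the handle across its 14 mm width (along y), at the middle.
- hook_tip (a point): lower end of the hook's downturned round tip (8 mm thick): 80 mm along +x and 24 mm below (-z) the handle's centre. The straight part of the rod lies with its underside 4 mm below the handle's axis. Axes as hook_grip's.
- stand_seat (a point): where the handle's centre lies when the hook rests in its fixed dark steel stand, 48 mm above the bench, hook x along this x. Base 110 x 50 x 6 mm; two saddles, 8 mm thick, 37 mm either way along x, carry the handle's underside 40 mm above the bench between cheeks 20 mm apart, 51 mm high, flaring to 60. Between the saddles the handle is free for fingers.
- relay: bystander: loose black relay block, 45 x 60 x 27 mm; origin at the centre of its underside
- tape_roll: bystander: loose black roll of tape lying flat, 66 mm across, 18 high; origin at the centre of its underside
- spool: bystander: loose solder spool standing on its flange, 50 mm across, 26 high; origin at the centre of its underside
- driver: bystander: loose yellow screwdriver, 165 mm long, 19 thick; origin at the centre of its underside, length along its y
- pull_hook: the loose pull hook as a whole; origin and axes as point hook_grip

How it is judged:
By the outcome, as a careful person would: the job done as asked, in the order asked, and still so for the second after the job is handed in, with the robot touching nothing.
It also fails if it takes over 69 s, if anything falls off the work surface, if the arm or the gripper's body presses on something with over 40 N, if the wrist force passes 120 N, or if a joint passes its speed limit or range.

## Robot

A 6-joint arm with a two-finger parallel gripper is mounted at the origin on a cart in front of the work surface, level with it; the furniture and walls round the work are solid. World frame = base frame: x ahead of the robot, y to its left, z up, the work surface at z = 0. Lengths are in mm, angles in rad, forces in N, time in s.
With the tool pointing down it reaches from about 275 to 750 mm from the base axis. Payload 10.2 kg.
Tool frame: the origin (TCP) lies midway between the tips of the shut fingers; the grasp point (between the pads) lies 19 mm behind it; z points along the fingers, y is the line along which they close (so a half turn about z gives the same grasp; the last joint's range is limited). The gripper opens to 85 mm and grips with 20 to 120 N. Pads are 22 mm wide; open, the fingers measure 114 mm over their backs; the gripper's body (76 mm by 85 mm) begins 54 mm behind the grasp point. The pads swing forward as they close: fully open they stand 13 mm farther back than shut.
Start: joints at [-1.543, 0.313, 1.498, -0, 1.331, -0.223], TCP at [130.28, -508.584, 231.294] pointing down, gripper open.
Joint ranges: [-2.94, 2.94], [-0.97, 2.17], [0.19, 2.56], [-1.23, 4.37], [0.02, 3.11], [-2.88, 2.88]. Speed limits (rad/s): [2.39, 2.39, 3.01, 3.14, 3.14, 3.14].

## Interface

Orientations are given as a unit quaternion [w, x, y, z].
In Python, from rig import sense, capture, finish_job, find_in, place_of gives the robot as it stands. The module is installed in compiled form; this text tells all that it offers.
- The arm moves only by the shell command python3 -m jog 'ROWS' [FORCE]. ROWS is JSON, a list of rows, each an object of numbers: "tx", "ty", "tz": the shift along the tool's x, y, z in mm; "ax", "ay", "az": the turn, a rotation vector about the tool's x, y, z in rad; "jaw": the closure, from -1 (fully open) to 1 (shut), so that 0 is half open. In form: [{"tx": .., "ty": .., "tz": .., "ax": .., "ay": .., "az": .., "jaw": ..}, ...]. A call has 1 to 5 rows; each row shifts and turns the commanded pose from where the row before left it, along the tool's axes as they then stand; what a row does not reach is not made up. A row lasts 1/8 s, in which the tool goes at most 62.5 mm and 10.7 degrees, less where a joint would pass 70% of its speed; a pose out of reach is approached as far as the arm can. A call with a gripper value outside its range is refused whole. The fingers move at their own pace and stop on an object; FORCE is the grip in N (left out, the last holds). Time passes only in rows, so rows that do not move let the fingers close. It gives the time, the measured TCP pose, the force, the opening and the grip force at its end, in the units of the state.
- sense(): the state, without advancing time (a new reading comes with each control period).
- capture(name): name is "scene" or "top" or "wrist"; returns a dict with "color" (400x640x3 uint8, red, green, blue), "depth" (400x640 float32, mm along the optical axis (not along the pixel's ray), 0 where there is no reading), "fx", "fy", "cx", "cy" (pixels), "camera_from_world" (4x4, takes a point from world to camera coordinates); the wrist camera has in their place "mount" (4x4, takes a point from camera to tool coordinates, whose origin is the TCP and whose axes are the flange's). Camera axes: x right, y up, looking along -z (the intrinsics and any distortion apply to the point x, -y, -z); pixel columns grow to the right and rows downward; lengths in mm; the calibration is good to about 2 mm. A picture is of the moment at which its call begins: read the wrist's pose just before it.
- finish_job(): hands the job in; it is judged then, once.
Trained networks look in the newest picture that a camera, given by its name, has taken for a name from the list of things; names that differ only in an ending like _2 or _b are one class to them, and where a whole thing is asked for, a point or a joint stands for the part that bears it (a point fixed in the world has none). Each returns a list of dicts, best first, with "conf" (0 to 1); they miss things now and then, are a little off and sometimes report something else, mostly with a low value. They report only what shows in the picture. A call takes as long as a camera call.
- find_in(query, camera): "centre" ([column, row] in pixels, amid what is visible of it).
- place_of(query, camera): "centre" ([column, row] in pixels: a listed point, or the origin of a listed thing).
The state is a dict: "time_s": time; "joints": joint angles; "dq": joint speeds; "tau": joint torques, N m; "eef_pos": TCP position; "ee_rot": TCP orientation; "force": force on the tool from outside, world axes, zero at the start; "wrist_torque": the same for the moment, N m; "grip_width": opening from 0.0 (shut) to 1.0 (fully open); "grip_force": force on a finger pad.
Only numpy, scipy, OpenCV 4.12 (cv2) and the standard library are available. Lean on these libraries where they do the work, as an engineer would, in place of code of your own. Each camera call takes 0.05 s, during which the arm holds its last target. There are 200 camera calls.

## Working session

There is one attempt and no reset: what is moved stays moved. The work goes in short steps, Python scripts to look and compute and a shell command to move; the robot and the scene stay as the last step left them, time stands still between calls to the robot, and variables do not carry over. Pictures are saved under pics/ and viewed, at most 11 in all, crops included, and the job is handed in when it is done.

```bash
mkdir -p pics; cat > h.py <<'E'
import numpy as np, cv2
from scipy.spatial.transform import Rotation as R
from rig import sense, capture, find_in, place_of
def q2R(q): return R.from_quat([q[1],q[2],q[3],q[0]]).as_matrix()
def cam(name):
    s=sense(); c=capture(name)
    if name=="wrist":
        T=np.eye(4);T[:3,:3]=q2R(s["ee_rot"]);T[:3,3]=s["eef_pos"]
        c["wfc"]=T@np.array(c["mount"])
    else: c["wfc"]=np.linalg.inv(np.array(c["camera_from_world"]))
    return c
def at_z(c,px,z):
    d=np.array([(px[0]-c["cx"])/c["fx"],-(px[1]-c["cy"])/c["fy"],-1.])
    d=c["wfc"][:3,:3]@d;o=c["wfc"][:3,3]
    return o+d*(z-o[2])/d[2]
def at_d(c,px):
    u,v=int(round(px[0])),int(round(px[1]))
    w=c["depth"][max(0,v-1):v+2,max(0,u-1):u+2];w=w[w>0]
    if not len(w): return None
    d=np.median(w)
    p=np.array([(px[0]-c["cx"])/c["fx"]*d,-(px[1]-c["cy"])/c["fy"]*d,-d,1])
    return (c["wfc"]@p)[:3]
def save(c,n): cv2.imwrite(f"pics/{n}.png",c["color"][:,:,::-1])
Z=dict(filter_box=0,tray_hole=66,hook_grip=48,hook_tip=24,stand_seat=48,relay=0,tape_roll=0,spool=0,driver=0)
E
cat > a.py <<'E'
from h import *
np.set_printoptions(precision=1,suppress=True)
print(sense())
for n in ["top","scene"]:
    c=cam(n);save(c,n+"0");print(n,c["wfc"][:3,3],c["fx"], [k for k in c])
    for q,z in Z.items():
        for r in place_of(q,n)[:2]:
            print(q,round(r["conf"],2),np.array(r["centre"]),at_z(c,r["centre"],z),at_d(c,r["centre"]))
E
python3 a.py
```

```text
{'time_s': 0.0, 'joints': array([-1.5,  0.3,  1.5, -0. ,  1.3, -0.2]), 'dq': array([ 0., -0., -0., -0., -0.,  0.]), 'tau': array([  0. , -41.2, -26. ,  -0. ,   0. ,  -0. ]), 'eef_pos': array([ 130.3, -508.3,  230.7]), 'ee_rot': array([-0. ,  1. ,  0.1,  0. ]), 'force': array([-0.1, -0.5, -0.1]), 'wrist_torque': array([0., 0., 0.]), 'grip_force': 0.0, 'grip_width': 0.998863182086093}
top [ 389.   -84.9 1261.1] 375.83521705412096 ['color', 'depth', 'fx', 'fy', 'cx', 'cy', 'camera_from_world', 'wfc']
filter_box 0.61 [361.3 185.1] [ 529.6 -240.2    0. ] [ 520.3 -229.9   83.7]
tray_hole 0.56 [339.1 194.1] [ 495.2 -160.    66. ] [ 495.5 -160.2   62.6]
hook_grip 0.66 [213.9 198.2] [494.1 243.5  48. ] [497.2 253.2  12.2]
hook_tip 0.58 [234.9 201.8] [482.5 181.1  24. ] [480.6 175.8  48.8]
stand_seat 0.94 [211.5 193.6] [509.2 251.3  48. ] [508.5 249.3  55. ]
relay 0.68 [270. 172.] [582.2  67.3   0. ] [578.5  64.4  24.6]
tape_roll 0.59 [426.3 190.1] [ 506.9 -459.6    0. ] [ 506.9 -459.6    0.3]
tape_roll 0.48 [260.7 206.2] [467.2 100.1   0. ] [467.3 100.2  -1.1]
spool 0.77 [244.8 170.2] [590.6 
[... 505 characters left out ...]
   7.3]
hook_grip 0.44 [307.5 160.3] [485.4 142.6  48. ] [490.7 191.5   0.9]
hook_tip 0.63 [340.1 183.5] [574.5  52.   24. ] [574.1  50.3  25.8]
hook_tip 0.49 [305.4 158.4] [482.5 177.2  24. ] [481.5 167.6  33.1]
stand_seat 0.72 [310.6 138.8] [508.  241.6  48. ] [507.8 240.1  49.4]
stand_seat 0.61 [328.3 228.6] [ 508.7 -135.1   48. ] [ 506.6 -147.1   63.6]
relay 0.64 [337.4 184.6] [569.9  70.8   0. ] [565.1  46.9  25.9]
relay 0.64 [337.7 266.3] [ 520.6 -230.1    0. ] [ 509.  -284.8   83.9]
tape_roll 0.68 [308.1 186.4] [478.1  76.    0. ] [476.3  59.6  17.6]
spool 0.57 [337.1 166.7] [582.  149.5   0. ] [580.  139.   10.6]
driver 0.55 [350.9 349. ] [ 513.  -467.7    0. ] [ 511.2 -473.8   14.1]
```

```bash
python3 - <<'E'
import cv2
a=cv2.imread("pics/top0.png")[130:270,180:460]
cv2.imwrite("pics/topc.png",cv2.resize(a,(800,400),interpolation=3))
E
```

```text
(no output)
```

View pics/topc.png

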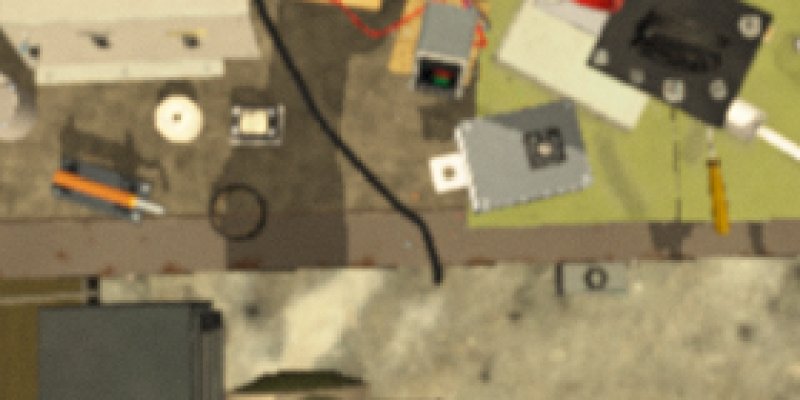

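View pics/scene0.png

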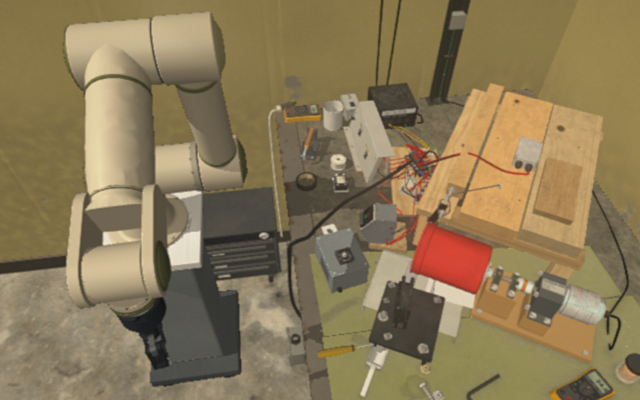

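The top view shows the hook (orange handle) in its stand, centre ≈ (213,196) px full image, with its tip to the right. The tray's tongue is at (337,191), and the box at (364,184). The tape roll, relay and spool lie well clear between the stand and the box.

```bash
cat >> h.py <<'E'
def plan(target,heading_deg=None):
    """heading: wanted world heading of tool x (deg), print remaining tool shift now and az"""
    s=sense();Rm=q2R(s["ee_rot"]);hx=np.degrees(np.arctan2(Rm[1,0],Rm[0,0]))
    d=Rm.T@(np.array(target)-s["eef_pos"])
    print("pos",s["eef_pos"].round(1),"xhead",round(hx,1),"tilt",Rm[:,2].round(3),"shift",d.round(1),"q6",s["joints"].round(2),"t",round(s["time_s"],2))
    if heading_deg is not None:
        a=(heading_deg-hx+90)%180-90
        print("az (rad, + = tool z down so heading falls):",round(-np.radians(a),3)," alt",round(-np.radians(a-np.sign(a)*180),3))
E
python3 -c "
from h import *
plan([500,245,200],-108); print(q2R(sense()['ee_rot']).round(2)); c=cam('wrist'); print(np.array(c['mount']).round(2))"
```

```text
pos [ 130.3 -508.6  231.3] xhead 14.4 tilt [-0.  0. -1.] shift [ 545.2 -638.3   31.3] q6 [-1.54  0.31  1.5  -0.    1.33 -0.22] t 1.0
az (rad, + = tool z down so heading falls): -1.006  alt 2.136
[[ 0.97  0.25 -0.  ]
 [ 0.25 -0.97  0.  ]
 [-0.   -0.   -1.  ]]
[[  -0.      0.97    0.26   65.54]
 [   1.      0.      0.      1.01]
 [   0.      0.26   -0.97 -142.43]
 [   0.      0.      0.      1.  ]]
```

```bash
r='{"tx":36,"ty":-42.5,"tz":1}'; 
python3 -m jog '[{"tx":36,"ty":-42.5,"tz":1},{"tx":36,"ty":-42.5,"tz":1},{"tx":36,"ty":-42.5,"tz":1},{"tx":36,"ty":-42.5,"tz":1},{"tx":36,"ty":-42.5,"tz":1}]'
python3 -m jog '[{"tx":36,"ty":-42.5,"tz":1},{"tx":36,"ty":-42.5,"tz":1},{"tx":36,"ty":-42.5,"tz":1},{"tx":36,"ty":-42.5,"tz":1},{"tx":36,"ty":-42.5,"tz":1}]'
python3 -m jog '[{"tx":36,"ty":-42.5,"tz":1},{"tx":36,"ty":-42.5,"tz":1},{"tx":36,"ty":-42.5,"tz":1},{"tx":36,"ty":-42.5,"tz":1},{"tx":36,"ty":-42.5,"tz":1}]'
python3 -m jog '[{"az":-0.168},{"az":-0.168},{"az":-0.168},{"az":-0.168},{"az":-0.168}]'
python3 -m jog '[{"az":-0.166},{"tz":0}]'
cat > look.py <<'E'
from h import *
import sys
np.set_printoptions(precision=1,suppress=True)
n=sys.argv[1];pic=sys.argv[2]
c=cam(n);save(c,pic)
for q in sys.argv[3:]:
    for r in place_of(q,n)[:2]:
        print(q,round(r["conf"],2),np.array(r["centre"]),at_z(c,r["centre"],Z[q]),at_d(c,r["centre"]))
plan([500,245,200],-108)
E
python3 look.py wrist w1 hook_grip hook_tip stand_seat
```

```text
pos [ 130.3 -508.6  231.3] xhead 14.4 tilt [ 0. -0. -1.] shift [ 545.2 -638.2   31.3] q6 [-1.5  0.3  1.5  0.   1.3 -0.2] t 1.25
az (rad, + = tool z down so heading falls): -1.006  alt 2.136schema error: expected keys tx, ty, tz, ax, ay, az, jaw
schema error: expected keys tx, ty, tz, ax, ay, az, jaw
schema error: expected keys tx, ty, tz, ax, ay, az, jaw
schema error: expected keys tx, ty, tz, ax, ay, az, jaw
schema error: expected keys tx, ty, tz, ax, ay, az, jaw
```

View pics/w1.png

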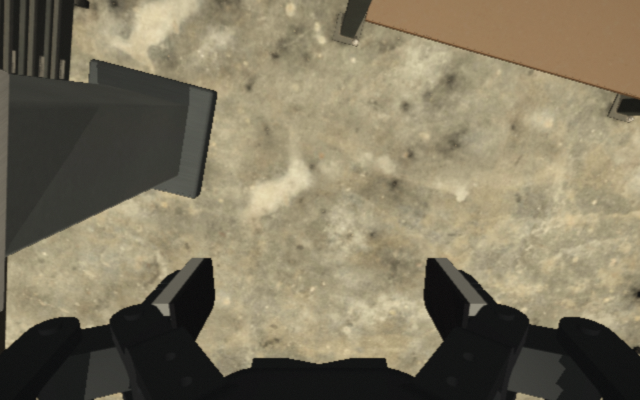

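The wrist picture shows only the floor: all keys must be given in each row. I'll stop by the tray on the way for a close look at the hole.

```bash

python3 -m jog '[{"tx":45,"ty":-32,"tz":0,"ax":0,"ay":0,"az":0,"jaw":-1},{"tx":45,"ty":-32,"tz":0,"ax":0,"ay":0,"az":0,"jaw":-1},{"tx":45,"ty":-32,"tz":0,"ax":0,"ay":0,"az":0,"jaw":-1},{"tx":45,"ty":-32,"tz":0,"ax":0,"ay":0,"az":0,"jaw":-1},{"tx":45,"ty":-32,"tz":0,"ax":0,"ay":0,"az":0,"jaw":-1}]'
python3 -m jog '[{"tx":45,"ty":-32,"tz":0,"ax":0,"ay":0,"az":0,"jaw":-1},{"tx":45,"ty":-32,"tz":0,"ax":0,"ay":0,"az":0,"jaw":-1},{"tx":45,"ty":-32,"tz":0,"ax":0,"ay":0,"az":0,"jaw":-1},{"tx":0,"ty":0,"tz":0,"ax":0,"ay":0,"az":0,"jaw":-1}]'
python3 look.py wrist w2 tray_hole filter_box
```

```text
time_s: 1.88
eef_pos: [309.4, -296.3, 231.5]
ee_rot: [0.0, 0.992, 0.125, 0.0]
force: [1.0, -1.1, -0.5]
grip_width: 0.996
grip_force: 0.0
time_s: 2.38
eef_pos: [416.9, -168.7, 231.3]
ee_rot: [-0.0, 0.992, 0.128, 0.0]
force: [-0.2, -1.0, -0.7]
grip_width: 1.001
grip_force: 0.0
tray_hole 0.6 [327.   77.1] [ 507.4 -152.5   66. ] [ 513.2 -152.4    0. ]
filter_box 0.64 [412.1  87.2] [ 525.6 -238.2    0. ] [ 515.4 -218.9   84.7]
pos [ 415.2 -171.7  231.3] xhead 14.3 tilt [-0. -0. -1.] shift [ 185.5 -382.7   31.2] q6 [-0.7  0.1  1.7 -0.   1.3  0.7] t 2.52
az (rad, + = tool z down so heading falls): -1.006  alt 2.135
```

View pics/w2.png

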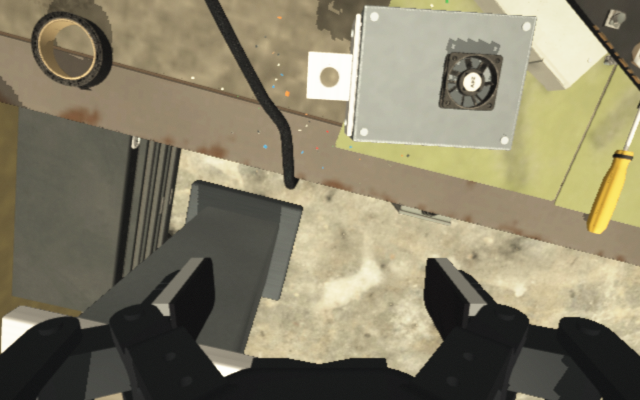

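The picture shows the tray hole at (329,77), the box lid with screws at about (374,16), (527,24), (364,132), (506,141), the tape roll at upper left and the driver to the right.

```bash
python3 - <<'E'
from h import *
np.set_printoptions(precision=1,suppress=True)
c=cam("wrist")
g=cv2.cvtColor(c["color"],cv2.COLOR_RGB2GRAY)
h=at_z(c,(329,77),66)
roi=g[50:105,300:355]; _,b=cv2.threshold(roi,0,255,cv2.THRESH_OTSU)
n,l,st,ce=cv2.connectedComponentsWithStats(255-b)
for i in range(1,n):
    if 100<st[i,4]<600:
        p=ce[i]+[300,50];print("hole",p,st[i],at_z(c,p,66))
P=[at_z(c,p,85) for p in [(374,16),(527,24),(364,132),(506,141)]]
for a,b in [(0,1),(2,3)]:
    d=P[b]-P[a];print("head",np.degrees(np.arctan2(d[1],d[0])),np.linalg.norm(d))
for a,b in [(2,0),(3,1)]:
    d=P[b]-P[a];print("perp",np.degrees(np.arctan2(d[1],d[0])),np.linalg.norm(d))
print(np.mean(P,0), [at_d(c,p) for p in [(315,60),(345,95)]])
q=place_of("filter_box","wrist");print(q)
E
```

```text
hole [315.6  91.6] [  0   0  46  55 547] [ 492.3 -149.7   66. ]
hole [325.4  73.4] [ 17  14  18  20 292] [ 508.2 -154.1   66. ]
hole [352.9  87.7] [ 51  14   4  41 114] [ 503.  -179.1   66. ]
head -78.41468637443657 114.72921192895141
head -79.23858092227927 115.71593898087097
perp 11.194672534148824 84.82401931954847
perp 11.847948139788608 86.4868563932252
[ 523.8 -243.9   85. ] [array([ 516.1, -143.2,   65.9]), array([ 495.6, -174.1,   69.4])]
[{'centre': [407.7, 86.9], 'conf': 0.72}]
```

```bash

python3 -m jog '[{"tx":23,"ty":-47,"tz":0,"ax":0,"ay":0,"az":0,"jaw":-1},{"tx":23,"ty":-47,"tz":0,"ax":0,"ay":0,"az":0,"jaw":-1},{"tx":23,"ty":-47,"tz":0,"ax":0,"ay":0,"az":0,"jaw":-1},{"tx":23,"ty":-47,"tz":0,"ax":0,"ay":0,"az":0,"jaw":-1},{"tx":23,"ty":-47,"tz":0,"ax":0,"ay":0,"az":0,"jaw":-1}]' >/dev/null
python3 -m jog '[{"tx":23,"ty":-47,"tz":0,"ax":0,"ay":0,"az":0,"jaw":-1},{"tx":23,"ty":-47,"tz":0,"ax":0,"ay":0,"az":0,"jaw":-1},{"tx":0,"ty":0,"tz":0,"ax":0,"ay":0,"az":-0.168,"jaw":-1},{"tx":0,"ty":0,"tz":0,"ax":0,"ay":0,"az":-0.168,"jaw":-1},{"tx":0,"ty":0,"tz":0,"ax":0,"ay":0,"az":-0.168,"jaw":-1}]' >/dev/null
python3 -m jog '[{"tx":0,"ty":0,"tz":0,"ax":0,"ay":0,"az":-0.168,"jaw":-1},{"tx":0,"ty":0,"tz":0,"ax":0,"ay":0,"az":-0.168,"jaw":-1},{"tx":0,"ty":0,"tz":0,"ax":0,"ay":0,"az":-0.166,"jaw":-1},{"tx":0,"ty":0,"tz":0,"ax":0,"ay":0,"az":0,"jaw":-0.2},{"tx":0,"ty":0,"tz":0,"ax":0,"ay":0,"az":0,"jaw":-0.2}]' 
python3 look.py wrist w3 hook_grip hook_tip stand_seat
```

```text
time_s: 4.5
eef_pos: [490.0, 186.9, 231.3]
ee_rot: [-0.0, 0.81, 0.586, -0.0]
force: [-0.4, 1.1, 0.5]
grip_width: 0.612
grip_force: 0.0
hook_grip 0.8 [312.1 111.6] [504.3 249.   48. ] [504.5 249.   56. ]
hook_tip 0.56 [311.9 189.3] [479.3 176.5  24. ] [481.7 182.2  51.6]
stand_seat 0.76 [312.5 109. ] [505.4 251.1  48. ] [505.5 251.   55.8]
pos [489.8 187.3 231.3] xhead 71.9 tilt [-0.  0. -1.] shift [58.  -8.2 31.3] q6 [0.1 0.3 1.5 0.  1.3 0.5] t 4.7
az (rad, + = tool z down so heading falls): -0.001  alt 3.14
```

View pics/w3.png

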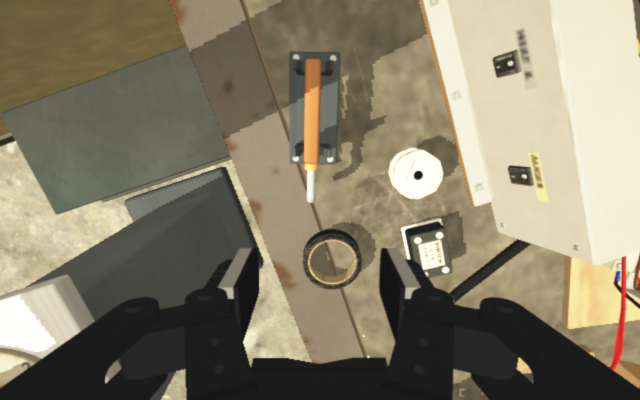

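The picture shows the handle from (313,60) to (312,165), the tip near (311,198) and the stand base (289–340, 52–163), aligned with the tool within a degree.

```bash
python3 - <<'E'
from h import *
np.set_printoptions(precision=1,suppress=True)
c=cam("wrist")
hsv=cv2.cvtColor(c["color"],cv2.COLOR_RGB2HSV)
m=cv2.inRange(hsv,(5,130,90),(22,255,255));m[:, :280]=0;m[:,350:]=0;m[180:]=0
n,l,st,ce=cv2.connectedComponentsWithStats(m);i=1+st[1:,4].argmax()
ys,xs=np.nonzero(l==i);P=np.array([at_z(c,p,56) for p in zip(xs,ys)])[:,:2]
r=cv2.minAreaRect(P.astype(np.float32));print(st[i],r)
B=np.array([at_z(c,p,6) for p in [(289,52),(338,52),(340,163),(290,163)]]);print("base",B.mean(0)[:2])
d=(B[0]+B[1]-B[2]-B[3])/2;print(np.degrees(np.arctan2(d[1],d[0])),np.linalg.norm(d))
plan([505,250,29],-108)
E
```

```text
[ 304   59   18  112 1649] ((502.81793212890625, 245.493896484375), (94.50098419189453, 13.675507545471191), 70.40032196044922)
base [505.9 250.7]
72.49684915079145 108.26579764892699
pos [489.8 187.3 231.3] xhead 71.9 tilt [-0. -0. -1.] shift [ 64.3  -5.  202.3] q6 [ 0.1  0.3  1.5 -0.   1.3  0.5] t 4.75
az (rad, + = tool z down so heading falls): -0.001  alt 3.141
```

```bash

python3 -m jog '[{"tx":31.5,"ty":-2.7,"tz":30,"ax":0,"ay":0,"az":0,"jaw":-0.2},{"tx":31.5,"ty":-2.6,"tz":30,"ax":0,"ay":0,"az":0,"jaw":-0.2},{"tx":0,"ty":0,"tz":45,"ax":0,"ay":0,"az":0,"jaw":-0.2},{"tx":0,"ty":0,"tz":45,"ax":0,"ay":0,"az":0,"jaw":-0.2},{"tx":0,"ty":0,"tz":32,"ax":0,"ay":0,"az":0,"jaw":-0.2}]'
python3 -m jog '[{"tx":0,"ty":0,"tz":20,"ax":0,"ay":0,"az":0,"jaw":-0.2},{"tx":0,"ty":0,"tz":0,"ax":0,"ay":0,"az":0,"jaw":-0.2},{"tx":0,"ty":0,"tz":0,"ax":0,"ay":0,"az":0,"jaw":0.5},{"tx":0,"ty":0,"tz":0,"ax":0,"ay":0,"az":0,"jaw":1},{"tx":0,"ty":0,"tz":0,"ax":0,"ay":0,"az":0,"jaw":1}]' 40
python3 -m jog '[{"tx":0,"ty":0,"tz":0,"ax":0,"ay":0,"az":0,"jaw":1},{"tx":0,"ty":0,"tz":0,"ax":0,"ay":0,"az":0,"jaw":1},{"tx":0,"ty":0,"tz":0,"ax":0,"ay":0,"az":0,"jaw":1}]' 90
python3 -c "
from h import *
plan([505,250,29],-108)
c=cam('wrist')
save(c,'w4')"
```

```text
time_s: 5.38
eef_pos: [503.6, 248.9, 47.3]
ee_rot: [-0.0, 0.809, 0.588, -0.001]
force: [-0.0, -0.1, 0.3]
grip_width: 0.603
grip_force: 0.0
time_s: 6.0
eef_pos: [504.8, 249.1, 30.4]
ee_rot: [0.0, 0.809, 0.588, 0.001]
force: [-1.6, 0.1, 7.2]
grip_width: 0.155
grip_force: 39.3
time_s: 6.38
eef_pos: [504.9, 249.2, 30.6]
ee_rot: [0.0, 0.809, 0.588, 0.001]
force: [-0.7, 0.3, 7.2]
grip_width: 0.144
grip_force: 87.7
pos [504.9 249.2  30.6] xhead 72.0 tilt [ 0.002  0.001 -1.   ] shift [ 0.8 -0.2  1.6] q6 [0.25 0.63 1.59 0.   0.92 0.56] t 6.38
az (rad, + = tool z down so heading falls): 0.0  alt -3.141
```

View pics/w4.png

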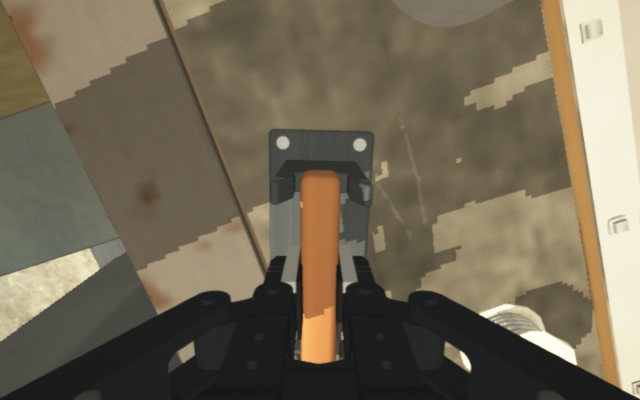

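The picture shows the handle gripped between the pads, its rear end at (320,171), clear between the stand's cheeks. Check where along the handle the grip is.

```bash
python3 - <<'E'
from h import *
c=cam("wrist");s=sense()
Rm=q2R(s["ee_rot"])
for p,z in [((320,171),56),((303,200),56),((338,200),56),((271,130),6),((373,131),6)]:
    print((Rm.T@(at_z(c,p,z)-s["eef_pos"])).round(1))
E
python3 -m jog '[{"tx":0,"ty":0,"tz":-30,"ax":0,"ay":0,"az":0,"jaw":1},{"tx":0,"ty":0,"tz":-45,"ax":0,"ay":0,"az":0,"jaw":1},{"tx":0,"ty":0,"tz":-45,"ax":0,"ay":0,"az":0,"jaw":1},{"tx":0,"ty":0,"tz":-20,"ax":0,"ay":0,"az":0,"jaw":1},{"tx":0,"ty":0,"tz":0,"ax":0,"ay":0,"az":0,"jaw":1}]'
python3 look.py top t2 hook_tip hook_grip tray_hole
```

```text
[ 45.1   0.5 -25.4]
[ 35.   -5.3 -25.4]
[ 35.    6.7 -25.4]
[ 55.9 -22.1  24.6]
[55.4 25.5 24.7]
time_s: 7.1
eef_pos: [504.7, 249.1, 170.6]
ee_rot: [0.001, 0.809, 0.588, 0.001]
force: [1.2, -0.3, -1.1]
grip_width: 0.146
grip_force: 87.8
hook_tip 0.69 [226.8 199.6] [490.4 207.7  24. ] [478.1 172.2 174.1]
hook_grip 0.58 [336.6 190.6] [ 508.4 -153.4   48. ] [ 512.9 -156.     2.3]
hook_grip 0.44 [199.4 191.9] [515.8 290.2  48. ] [478.3 179.6 405.9]
tray_hole 0.62 [338.7 192.4] [ 500.7 -158.9   66. ] [ 500.8 -159.    64.7]
tray_hole 0.17 [199.8 193.8] [507.8 283.4  66. ] [474.5 180.4 400.1]
pos [503.7 248.8 167.9] xhead 72.0 tilt [-0. -0. -1.] shift [ -4.8  -2.4 -32.1] q6 [ 0.2  0.5  1.5 -0.   1.2  0.6] t 7.3
az (rad, + = tool z down so heading falls): 0.0  alt -3.141
```

```bash

python3 -m jog '[{"tx":-52,"ty":15,"tz":0,"ax":0,"ay":0,"az":0,"jaw":1},{"tx":-52,"ty":15,"tz":0,"ax":0,"ay":0,"az":0,"jaw":1},{"tx":-52,"ty":15,"tz":0,"ax":0,"ay":0,"az":0,"jaw":1},{"tx":-52,"ty":15,"tz":0,"ax":0,"ay":0,"az":0,"jaw":1},{"tx":-52,"ty":15,"tz":0,"ax":0,"ay":0,"az":0,"jaw":1}]' >/dev/null
python3 -m jog '[{"tx":-52,"ty":15,"tz":0,"ax":0,"ay":0,"az":0,"jaw":1},{"tx":0,"ty":0,"tz":0,"ax":0,"ay":0,"az":-0.17,"jaw":1},{"tx":0,"ty":0,"tz":0,"ax":0,"ay":0,"az":-0.17,"jaw":1},{"tx":0,"ty":0,"tz":0,"ax":0,"ay":0,"az":-0.171,"jaw":1},{"tx":0,"ty":0,"tz":0,"ax":0,"ay":0,"az":0,"jaw":1}]' 
python3 -m jog '[{"tx":0,"ty":0,"tz":35,"ax":0,"ay":0,"az":0,"jaw":1},{"tx":0,"ty":0,"tz":35,"ax":0,"ay":0,"az":0,"jaw":1},{"tx":0,"ty":0,"tz":0,"ax":0,"ay":0,"az":0,"jaw":1}]' 
python3 -c "
from h import *
plan([492.3,-75.5,97],101.3)
for n in ['scene','top']:
    c=cam(n); save(c,'h_'+n)
    for q,z in [('hook_tip',92),('tray_hole',66)]:
        print(n,q,[(np.round(r['centre'],1),round(r['conf'],2),at_z(c,r['centre'],z).round(1)) for r in place_of(q,n)[:2]])
a=cv2.imread('pics/h_scene.png')[190:290,270:400]
b=cv2.imread('pics/h_top.png')[150:220,290:381]
cv2.imwrite('pics/h_both.png',np.vstack([cv2.resize(a,(390,300),interpolation=3),cv2.resize(b,(390,300),interpolation=3)]))
"
```

```text
time_s: 8.55
eef_pos: [493.2, -75.5, 168.5]
ee_rot: [-0.001, 0.635, 0.773, -0.0]
force: [0.4, 0.7, -0.6]
grip_width: 0.144
grip_force: 87.7
time_s: 8.93
eef_pos: [492.1, -75.0, 97.3]
ee_rot: [-0.003, 0.635, 0.772, -0.001]
force: [0.1, -0.0, -0.1]
grip_width: 0.149
grip_force: 87.7
pos [492.1 -75.   97.3] xhead 101.1 tilt [-0.005  0.002 -1.   ] shift [-0.5  0.1  0.3] q6 [-0.39  0.41  1.74  0.    0.99 -0.58] t 8.93
az (rad, + = tool z down so heading falls): -0.003  alt 3.138
scene hook_tip []
scene tray_hole [(array([325.9, 229.1]), 0.41, array([ 499.6, -149.7,   66. ]))]
top hook_tip []
top tray_hole [(array([334.7, 194. ]), 0.52, array([ 495.9, -146. ,   66. ]))]
```

View pics/h_both.png

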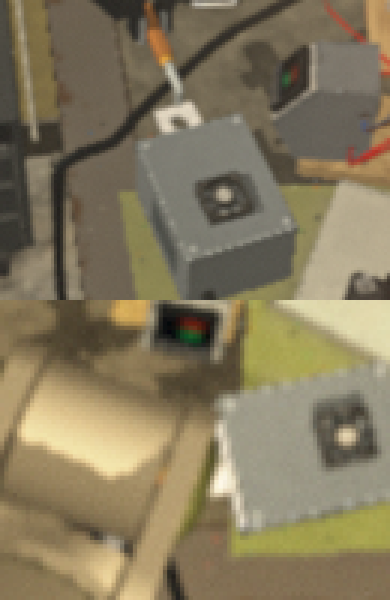

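The scene half shows the tip at about (330,224) just above and behind the hole at (330,231). The top view is blocked by the arm.

```bash
python3 - <<'E'
from h import *
c=cam("scene");a=c["wfc"]
print("tip",at_z(c,(329.8,223.5),91),"hole",at_z(c,(330,230.5),66))
ic=np.linalg.inv(a)
for n,p in [("hole",(508,-154,66)),("tip",(507.7,-153.5,91))]:
    q=ic@np.array([*p,1]);print(n,c["cx"]+c["fx"]*q[0]/-q[2],c["cy"]-c["fy"]*q[1]/-q[2])
g=c["color"][210:245,315:350];cv2.imwrite("pics/z.png",cv2.resize(g[:,:,::-1],(560,560),interpolation=0))
E
```

```text
tip [ 509.56292828 -151.70618619   91.        ] hole [ 509.84806406 -156.06891723   66.        ]
hole 329.2094963045612 229.97897373822371
tip 329.21526424851004 224.09516918243887
```

View pics/z.png

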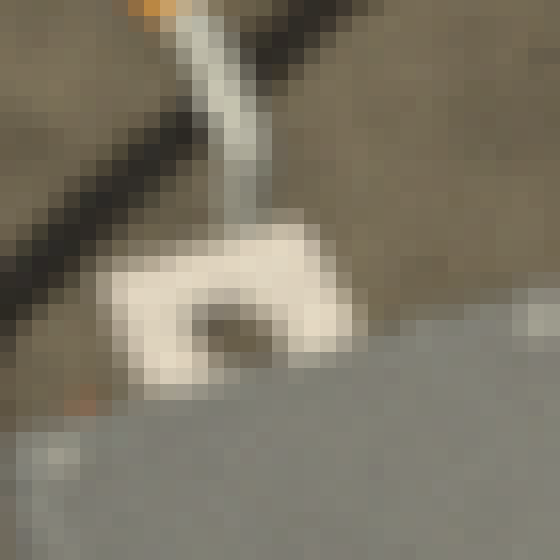

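```bash

python3 -m jog '[{"tx":-1.5,"ty":0,"tz":10,"ax":0,"ay":0,"az":0,"jaw":1},{"tx":0,"ty":0,"tz":10,"ax":0,"ay":0,"az":0,"jaw":1},{"tx":0,"ty":0,"tz":5,"ax":0,"ay":0,"az":0,"jaw":1},{"tx":0,"ty":0,"tz":2,"ax":0,"ay":0,"az":0,"jaw":1},{"tx":0,"ty":0,"tz":0,"ax":0,"ay":0,"az":0,"jaw":1}]'
```

```text
time_s: 9.9
eef_pos: [493.8, -77.0, 72.3]
ee_rot: [-0.0, 0.634, 0.773, 0.0]
force: [0.1, 0.2, -1.2]
grip_width: 0.142
grip_force: 87.7
```

```bash

python3 -m jog '[{"tx":0,"ty":0,"tz":2,"ax":0,"ay":0,"az":0,"jaw":1},{"tx":0,"ty":0,"tz":2,"ax":0,"ay":0,"az":0,"jaw":1},{"tx":0,"ty":0,"tz":0,"ax":0,"ay":0,"az":0,"jaw":1}]'; python3 -c "
from h import *
plan([493.3,-77,66],101.3);print(sense()['force'].round(1),sense()['wrist_torque'].round(2))"
```

```text
time_s: 10.28
eef_pos: [493.7, -77.0, 68.2]
ee_rot: [-0.0, 0.634, 0.773, -0.0]
force: [0.5, 0.4, -0.9]
grip_width: 0.146
grip_force: 87.7
pos [493.7 -77.   68.2] xhead 101.3 tilt [-0.  0. -1.] shift [ 0.1 -0.4  2.2] q6 [-0.39  0.46  1.77  0.    0.92 -0.59] t 10.28
az (rad, + = tool z down so heading falls): -0.0  alt 3.141
[ 0.5  0.4 -0.9] [ 0.01  0.04 -0.02]
```

The tip is below the tongue's top with no force, so it is in the hole. Go deeper, then start the pull.

```bash

python3 -m jog '[{"tx":0,"ty":0,"tz":5,"ax":0,"ay":0,"az":0,"jaw":1},{"tx":0,"ty":0,"tz":4,"ax":0,"ay":0,"az":0,"jaw":1},{"tx":0,"ty":0,"tz":0,"ax":0,"ay":0,"az":0,"jaw":1}]'
python3 -m jog '[{"tx":2,"ty":0,"tz":0,"ax":0,"ay":0,"az":0,"jaw":1},{"tx":3,"ty":0,"tz":0,"ax":0,"ay":0,"az":0,"jaw":1},{"tx":3,"ty":0,"tz":0,"ax":0,"ay":0,"az":0,"jaw":1},{"tx":3,"ty":0,"tz":0,"ax":0,"ay":0,"az":0,"jaw":1},{"tx":0,"ty":0,"tz":0,"ax":0,"ay":0,"az":0,"jaw":1}]'; python3 -c "
from h import *
plan([493.3,-77,66],101.3);print(sense()['force'].round(1),sense()['wrist_torque'].round(2))"
```

```text
time_s: 10.65
eef_pos: [493.5, -77.0, 58.9]
ee_rot: [-0.0, 0.634, 0.773, -0.0]
force: [0.3, -0.2, -0.3]
grip_width: 0.144
grip_force: 87.7
time_s: 11.28
eef_pos: [491.6, -66.1, 59.4]
ee_rot: [0.0, 0.634, 0.773, 0.0]
force: [-0.3, -1.4, -0.5]
grip_width: 0.14
grip_force: 87.7
pos [491.6 -66.1  59.4] xhead 101.3 tilt [ 0. -0. -1.] shift [-11.   -0.5  -6.6] q6 [-0.37  0.46  1.78 -0.    0.89 -0.57] t 11.28
az (rad, + = tool z down so heading falls): 0.0  alt -3.142
[-0.3 -1.4 -0.5] [-0.22 -0.08 -0.04]
```

```bash
cat > chk.py <<'E'
# reports the pull; exit 1 when it has risen or dropped notably
from h import *
import sys
s=sense();Rm=q2R(s["ee_rot"]);t=s["wrist_torque"]@Rm[:,1];f=-s["force"]@Rm[:,0]
out=(s["eef_pos"]-[493.5,-77,59])@Rm[:,0]
print("out",round(out,1),"tau",round(t,3),"F",round(f,1),"fz",round(s["force"][2],1),"t",s["time_s"].__round__(2))
sys.exit(not(-0.40<t<-0.12))
E
python3 chk.py
python3 -m jog '[{"tx":3,"ty":0,"tz":0,"ax":0,"ay":0,"az":0,"jaw":1},{"tx":3,"ty":0,"tz":0,"ax":0,"ay":0,"az":0,"jaw":1},{"tx":3,"ty":0,"tz":0,"ax":0,"ay":0,"az":0,"jaw":1},{"tx":2,"ty":0,"tz":0,"ax":0,"ay":0,"az":0,"jaw":1},{"tx":0,"ty":0,"tz":0,"ax":0,"ay":0,"az":0,"jaw":1}]' >/dev/null; python3 chk.py &&
python3 -m jog '[{"tx":1,"ty":0,"tz":0,"ax":0,"ay":0,"az":0,"jaw":1},{"tx":1,"ty":0,"tz":0,"ax":0,"ay":0,"az":0,"jaw":1},{"tx":0,"ty":0,"tz":0,"ax":0,"ay":0,"az":0,"jaw":1}]' >/dev/null && python3 chk.py &&
python3 -m jog '[{"tx":1,"ty":0,"tz":0,"ax":0,"ay":0,"az":0,"jaw":1},{"tx":1,"ty":0,"tz":0,"ax":0,"ay":0,"az":0,"jaw":1},{"tx":0,"ty":0,"tz":0,"ax":0,"ay":0,"az":0,"jaw":1}]' >/dev/null && python3 chk.py
```

```text
out 11.0 tau -0.234 F 1.3 fz -0.5 t 11.28
out 22.2 tau -0.199 F 1.1 fz 0.6 t 11.9
out 24.0 tau -0.313 F 1.3 fz -0.4 t 12.28
out 26.0 tau -0.238 F 2.6 fz -0.4 t 12.65
```

```bash

python3 -m jog '[{"tx":1,"ty":0,"tz":0,"ax":0,"ay":0,"az":0,"jaw":1},{"tx":1,"ty":0,"tz":0,"ax":0,"ay":0,"az":0,"jaw":1},{"tx":0,"ty":0,"tz":0,"ax":0,"ay":0,"az":0,"jaw":1}]' >/dev/null && python3 chk.py &&
python3 -m jog '[{"tx":1,"ty":0,"tz":0,"ax":0,"ay":0,"az":0,"jaw":1},{"tx":1,"ty":0,"tz":0,"ax":0,"ay":0,"az":0,"jaw":1},{"tx":0,"ty":0,"tz":0,"ax":0,"ay":0,"az":0,"jaw":1}]' >/dev/null && python3 chk.py &&
python3 -m jog '[{"tx":1,"ty":0,"tz":0,"ax":0,"ay":0,"az":0,"jaw":1},{"tx":1,"ty":0,"tz":0,"ax":0,"ay":0,"az":0,"jaw":1},{"tx":0,"ty":0,"tz":0,"ax":0,"ay":0,"az":0,"jaw":1}]' >/dev/null && python3 chk.py &&
python3 -m jog '[{"tx":1,"ty":0,"tz":0,"ax":0,"ay":0,"az":0,"jaw":1},{"tx":1,"ty":0,"tz":0,"ax":0,"ay":0,"az":0,"jaw":1},{"tx":0,"ty":0,"tz":0,"ax":0,"ay":0,"az":0,"jaw":1}]' >/dev/null && python3 chk.py &&
python3 -m jog '[{"tx":1,"ty":0,"tz":0,"ax":0,"ay":0,"az":0,"jaw":1},{"tx":1,"ty":0,"tz":0,"ax":0,"ay":0,"az":0,"jaw":1},{"tx":0,"ty":0,"tz":0,"ax":0,"ay":0,"az":0,"jaw":1}]' >/dev/null && python3 chk.py &&
python3 -m jog '[{"tx":1,"ty":0,"tz":0,"ax":0,"ay":0,"az":0,"jaw":1},{"tx":1,"ty":0,"tz":0,"ax":0,"ay":0,"az":0,"jaw":1},{"tx":0,"ty":0,"tz":0,"ax":0,"ay":0,"az":0,"jaw":1}]' >/dev/null && python3 chk.py &&
python3 -m jog '[{"tx":1,"ty":0,"tz":0,"ax":0,"ay":0,"az":0,"jaw":1},{"tx":1,"ty":0,"tz":0,"ax":0,"ay":0,"az":0,"jaw":1},{"tx":0,"ty":0,"tz":0,"ax":0,"ay":0,"az":0,"jaw":1}]' >/dev/null && python3 chk.py &&
python3 -m jog '[{"tx":1,"ty":0,"tz":0,"ax":0,"ay":0,"az":0,"jaw":1},{"tx":1,"ty":0,"tz":0,"ax":0,"ay":0,"az":0,"jaw":1},{"tx":0,"ty":0,"tz":0,"ax":0,"ay":0,"az":0,"jaw":1}]' >/dev/null && python3 chk.py
```

```text
out 28.0 tau -0.298 F 1.5 fz -0.9 t 13.03
out 30.0 tau -0.335 F 0.8 fz -0.4 t 13.4
out 32.0 tau -0.273 F 1.6 fz -1.3 t 13.78
out 34.0 tau -0.29 F 0.8 fz -1.0 t 14.15
out 36.0 tau -0.261 F 1.3 fz -1.1 t 14.53
out 37.6 tau -0.761 F 5.1 fz -1.4 t 14.9
```

The pull has risen to 5 N: the catch is beginning. Finer steps now.

```bash

python3 -m jog '[{"tx":0,"ty":0,"tz":0,"ax":0,"ay":0,"az":0,"jaw":1},{"tx":0.5,"ty":0,"tz":0,"ax":0,"ay":0,"az":0,"jaw":1},{"tx":0,"ty":0,"tz":0,"ax":0,"ay":0,"az":0,"jaw":1}]' >/dev/null; python3 chk.py
```

```text
out 37.9 tau -0.967 F 5.9 fz -2.2 t 15.28
```

```bash

python3 -m jog '[{"tx":0.5,"ty":0,"tz":0,"ax":0,"ay":0,"az":0,"jaw":1},{"tx":0,"ty":0,"tz":0,"ax":0,"ay":0,"az":0,"jaw":1}]' >/dev/null; python3 chk.py
```

```text
out 38.3 tau -1.021 F 6.9 fz -1.9 t 15.53
```

```bash

python3 -m jog '[{"tx":0.5,"ty":0,"tz":0,"ax":0,"ay":0,"az":0,"jaw":1},{"tx":0,"ty":0,"tz":0,"ax":0,"ay":0,"az":0,"jaw":1}]' >/dev/null; python3 chk.py
```

```text
out 38.9 tau -1.046 F 5.9 fz -1.8 t 15.78
```

```bash

python3 -m jog '[{"tx":0.5,"ty":0,"tz":0,"ax":0,"ay":0,"az":0,"jaw":1},{"tx":0,"ty":0,"tz":0,"ax":0,"ay":0,"az":0,"jaw":1}]' >/dev/null; python3 chk.py
```

```text
out 39.5 tau -0.833 F 5.1 fz -1.9 t 16.02
```

```bash

python3 -m jog '[{"tx":0.5,"ty":0,"tz":0,"ax":0,"ay":0,"az":0,"jaw":1},{"tx":0,"ty":0,"tz":0,"ax":0,"ay":0,"az":0,"jaw":1}]' >/dev/null; python3 chk.py
```

```text
out 40.1 tau -0.745 F 5.3 fz -1.0 t 16.27
```

```bash

python3 -m jog '[{"tx":0.5,"ty":0,"tz":0,"ax":0,"ay":0,"az":0,"jaw":1},{"tx":0,"ty":0,"tz":0,"ax":0,"ay":0,"az":0,"jaw":1}]' >/dev/null; python3 chk.py
```

```text
out 40.8 tau -0.673 F 4.5 fz -1.6 t 16.52
```

```bash

python3 -m jog '[{"tx":0.5,"ty":0,"tz":0,"ax":0,"ay":0,"az":0,"jaw":1},{"tx":0,"ty":0,"tz":0,"ax":0,"ay":0,"az":0,"jaw":1}]' >/dev/null; python3 chk.py;python3 -m jog '[{"tx":0.5,"ty":0,"tz":0,"ax":0,"ay":0,"az":0,"jaw":1},{"tx":0,"ty":0,"tz":0,"ax":0,"ay":0,"az":0,"jaw":1}]' >/dev/null; python3 chk.py
```

```text
out 41.4 tau -0.607 F 4.7 fz -0.5 t 16.77
out 42.0 tau -0.63 F 4.0 fz -1.1 t 17.02
```

```bash

python3 -m jog '[{"tx":0.5,"ty":0,"tz":0,"ax":0,"ay":0,"az":0,"jaw":1},{"tx":0,"ty":0,"tz":0,"ax":0,"ay":0,"az":0,"jaw":1}]' >/dev/null; python3 chk.py;python3 -m jog '[{"tx":0.5,"ty":0,"tz":0,"ax":0,"ay":0,"az":0,"jaw":1},{"tx":0,"ty":0,"tz":0,"ax":0,"ay":0,"az":0,"jaw":1}]' >/dev/null; python3 chk.py
python3 -c "
from h import *
c=cam('scene');save(c,'p_s');w=cam('wrist');save(w,'p_w')
a=c['color'][200:250,300:360];b=w['color'][100:400,170:470]
cv2.imwrite('pics/p.png',np.hstack([cv2.resize(a,(480,400),interpolation=0),cv2.resize(b,(320,400))])[:,:,::-1])
for n in ('scene',): print([(r,at_z(c,r['centre'],66).round(1)) for r in place_of('tray_hole',n)])"
```

```text
out 42.5 tau -0.541 F 3.9 fz -0.7 t 17.27
out 43.0 tau -0.542 F 2.7 fz -1.5 t 17.52
[({'centre': [323.3, 218.1], 'conf': 0.83}, array([ 498.2, -110.5,   66. ]))]
```

View pics/p.png

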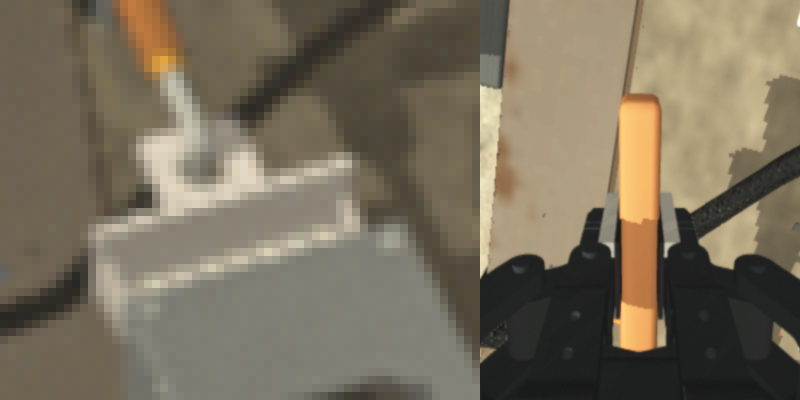

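The picture shows the hook tip seated in the tongue hole, the tray out about 40 mm and the handle still straight in the pads. The force is falling past the catch's peak, so I'll carry on carefully.

```bash

python3 -m jog '[{"tx":0.5,"ty":0,"tz":0,"ax":0,"ay":0,"az":0,"jaw":1},{"tx":0,"ty":0,"tz":0,"ax":0,"ay":0,"az":0,"jaw":1}]' >/dev/null; python3 chk.py;python3 -m jog '[{"tx":0.5,"ty":0,"tz":0,"ax":0,"ay":0,"az":0,"jaw":1},{"tx":0,"ty":0,"tz":0,"ax":0,"ay":0,"az":0,"jaw":1}]' >/dev/null; python3 chk.py
```

```text
out 43.5 tau -0.507 F 2.7 fz -1.0 t 17.93
out 44.0 tau -0.374 F 2.0 fz -0.6 t 18.18
```

```bash

python3 -m jog '[{"tx":0.5,"ty":0,"tz":0,"ax":0,"ay":0,"az":0,"jaw":1},{"tx":0,"ty":0,"tz":0,"ax":0,"ay":0,"az":0,"jaw":1}]' >/dev/null; python3 chk.py && python3 -m jog '[{"tx":0.5,"ty":0,"tz":0,"ax":0,"ay":0,"az":0,"jaw":1},{"tx":0,"ty":0,"tz":0,"ax":0,"ay":0,"az":0,"jaw":1}]' >/dev/null && python3 chk.py && python3 -m jog '[{"tx":0.5,"ty":0,"tz":0,"ax":0,"ay":0,"az":0,"jaw":1},{"tx":0,"ty":0,"tz":0,"ax":0,"ay":0,"az":0,"jaw":1}]' >/dev/null && python3 chk.py
```

```text
out 44.5 tau -0.344 F 1.7 fz -1.0 t 18.43
out 45.1 tau -0.26 F 2.7 fz -1.0 t 18.68
out 45.5 tau -0.239 F 1.2 fz -0.1 t 18.93
```

```bash

python3 -m jog '[{"tx":0.5,"ty":0,"tz":0,"ax":0,"ay":0,"az":0,"jaw":1},{"tx":0.5,"ty":0,"tz":0,"ax":0,"ay":0,"az":0,"jaw":1},{"tx":0,"ty":0,"tz":0,"ax":0,"ay":0,"az":0,"jaw":1}]' >/dev/null; python3 chk.py && python3 -m jog '[{"tx":0.5,"ty":0,"tz":0,"ax":0,"ay":0,"az":0,"jaw":1},{"tx":0.5,"ty":0,"tz":0,"ax":0,"ay":0,"az":0,"jaw":1},{"tx":0,"ty":0,"tz":0,"ax":0,"ay":0,"az":0,"jaw":1}]' >/dev/null && python3 chk.py && python3 -m jog '[{"tx":0.5,"ty":0,"tz":0,"ax":0,"ay":0,"az":0,"jaw":1},{"tx":0.5,"ty":0,"tz":0,"ax":0,"ay":0,"az":0,"jaw":1},{"tx":0,"ty":0,"tz":0,"ax":0,"ay":0,"az":0,"jaw":1}]' >/dev/null && python3 chk.py && python3 -m jog '[{"tx":0.5,"ty":0,"tz":0,"ax":0,"ay":0,"az":0,"jaw":1},{"tx":0.5,"ty":0,"tz":0,"ax":0,"ay":0,"az":0,"jaw":1},{"tx":0,"ty":0,"tz":0,"ax":0,"ay":0,"az":0,"jaw":1}]' >/dev/null && python3 chk.py
```

```text
out 46.5 tau -0.324 F 1.8 fz 0.4 t 19.3
out 47.4 tau -0.315 F 2.2 fz -1.5 t 19.68
out 48.5 tau -0.296 F 1.6 fz -0.0 t 20.05
out 49.3 tau -0.567 F 3.6 fz -0.9 t 20.43
```

```bash

python3 -m jog '[{"tx":0.5,"ty":0,"tz":0,"ax":0,"ay":0,"az":0,"jaw":1},{"tx":0,"ty":0,"tz":0,"ax":0,"ay":0,"az":0,"jaw":1}]' >/dev/null; python3 chk.py
```

```text
out 49.7 tau -0.78 F 4.6 fz -1.0 t 20.68
```

```bash

python3 -m jog '[{"tx":0.5,"ty":0,"tz":0,"ax":0,"ay":0,"az":0,"jaw":1},{"tx":0,"ty":0,"tz":0,"ax":0,"ay":0,"az":0,"jaw":1}]' >/dev/null; python3 chk.py
```

```text
out 50.1 tau -0.978 F 5.1 fz -1.7 t 20.93
```

```bash

python3 -m jog '[{"tx":0.5,"ty":0,"tz":0,"ax":0,"ay":0,"az":0,"jaw":1},{"tx":0,"ty":0,"tz":0,"ax":0,"ay":0,"az":0,"jaw":1}]' >/dev/null; python3 chk.py
```

```text
out 50.4 tau -1.138 F 6.5 fz -2.0 t 21.18
```

```bash

python3 -m jog '[{"tx":0.5,"ty":0,"tz":0,"ax":0,"ay":0,"az":0,"jaw":1},{"tx":0,"ty":0,"tz":0,"ax":0,"ay":0,"az":0,"jaw":1}]' >/dev/null; python3 chk.py
```

```text
out 50.7 tau -1.252 F 9.1 fz -2.6 t 21.43
```

```bash

python3 -m jog '[{"tx":0.4,"ty":0,"tz":0,"ax":0,"ay":0,"az":0,"jaw":1},{"tx":0,"ty":0,"tz":0,"ax":0,"ay":0,"az":0,"jaw":1}]' >/dev/null; python3 chk.py
```

```text
out 50.9 tau -1.49 F 9.0 fz -2.8 t 21.68
```

```bash

python3 -m jog '[{"tx":0.3,"ty":0,"tz":0,"ax":0,"ay":0,"az":0,"jaw":1},{"tx":0,"ty":0,"tz":0,"ax":0,"ay":0,"az":0,"jaw":1}]' >/dev/null; python3 chk.py
```

```text
out 51.1 tau -1.551 F 10.3 fz -2.6 t 21.93
```

About 10 N now, the upper end for a catch plus spring. I'll ease back to see whether it is already latched before pulling harder.

```bash

python3 -m jog '[{"tx":-1,"ty":0,"tz":0,"ax":0,"ay":0,"az":0,"jaw":1},{"tx":0,"ty":0,"tz":0,"ax":0,"ay":0,"az":0,"jaw":1}]' >/dev/null; python3 chk.py
python3 -m jog '[{"tx":-1,"ty":0,"tz":0,"ax":0,"ay":0,"az":0,"jaw":1},{"tx":0,"ty":0,"tz":0,"ax":0,"ay":0,"az":0,"jaw":1}]' >/dev/null; python3 chk.py
python3 -m jog '[{"tx":-1,"ty":0,"tz":0,"ax":0,"ay":0,"az":0,"jaw":1},{"tx":0,"ty":0,"tz":0,"ax":0,"ay":0,"az":0,"jaw":1}]' >/dev/null; python3 chk.py
python3 -m jog '[{"tx":-1,"ty":0,"tz":0,"ax":0,"ay":0,"az":0,"jaw":1},{"tx":0,"ty":0,"tz":0,"ax":0,"ay":0,"az":0,"jaw":1}]' >/dev/null; python3 chk.py
```

```text
out 50.4 tau -1.197 F 8.1 fz -1.7 t 22.18
out 49.8 tau -0.879 F 5.6 fz -1.4 t 22.43
out 49.1 tau -0.535 F 3.2 fz -1.2 t 22.68
out 48.2 tau -0.305 F 1.7 fz -0.1 t 22.93
```

```bash

python3 -m jog '[{"tx":-1,"ty":0,"tz":0,"ax":0,"ay":0,"az":0,"jaw":1},{"tx":-0.5,"ty":0,"tz":0,"ax":0,"ay":0,"az":0,"jaw":1},{"tx":0,"ty":0,"tz":0,"ax":0,"ay":0,"az":0,"jaw":1}]' >/dev/null; python3 chk.py
python3 -m jog '[{"tx":-1,"ty":0,"tz":0,"ax":0,"ay":0,"az":0,"jaw":1},{"tx":-0.5,"ty":0,"tz":0,"ax":0,"ay":0,"az":0,"jaw":1},{"tx":0,"ty":0,"tz":0,"ax":0,"ay":0,"az":0,"jaw":1}]' >/dev/null; python3 chk.py
```

```text
out 46.6 tau -0.27 F 1.4 fz -0.8 t 23.3
out 45.2 tau 0.013 F 0.5 fz -1.1 t 23.68
```

The force vanishes at 45.2 where it was 2 N on the way out, so the tray seems held by the catch. Ease on to the middle of the hole to confirm.

```bash

python3 -m jog '[{"tx":-1,"ty":0,"tz":0,"ax":0,"ay":0,"az":0,"jaw":1},{"tx":-1,"ty":0,"tz":0,"ax":0,"ay":0,"az":0,"jaw":1},{"tx":0,"ty":0,"tz":0,"ax":0,"ay":0,"az":0,"jaw":1}]' >/dev/null; python3 chk.py
python3 -m jog '[{"tx":-1,"ty":0,"tz":0,"ax":0,"ay":0,"az":0,"jaw":1},{"tx":-1,"ty":0,"tz":0,"ax":0,"ay":0,"az":0,"jaw":1},{"tx":0,"ty":0,"tz":0,"ax":0,"ay":0,"az":0,"jaw":1}]' >/dev/null; python3 chk.py
python3 -c "
from h import *
c=cam('scene');save(c,'q_s')
for n in ('scene',): print([(r,at_z(c,r['centre'],66).round(1)) for r in place_of('tray_hole',n)])"
```

```text
out 43.0 tau 0.045 F -0.1 fz -1.5 t 24.05
out 41.0 tau 0.029 F 1.2 fz 0.1 t 24.43
[({'centre': [323.8, 217.3], 'conf': 0.67}, array([ 500. , -107.9,   66. ]))]
```

Zero force from 45 down to 41, so the tray is held and the tip is near the hole's centre. Lift straight out.

```bash

python3 -m jog '[{"tx":0.5,"ty":0,"tz":-8,"ax":0,"ay":0,"az":0,"jaw":1},{"tx":0,"ty":0,"tz":-8,"ax":0,"ay":0,"az":0,"jaw":1},{"tx":0,"ty":0,"tz":0,"ax":0,"ay":0,"az":0,"jaw":1}]'
python3 -m jog '[{"tx":0,"ty":0,"tz":-15,"ax":0,"ay":0,"az":0,"jaw":1},{"tx":0,"ty":0,"tz":-40,"ax":0,"ay":0,"az":0,"jaw":1},{"tx":0,"ty":0,"tz":-40,"ax":0,"ay":0,"az":0,"jaw":1},{"tx":0,"ty":0,"tz":0,"ax":0,"ay":0,"az":0,"jaw":1}]'
python3 -c "
from h import *
plan([504.8,249.1,170],72)
c=cam('scene');save(c,'r_s')
for n in ('scene',): print([(r,at_z(c,r['centre'],66).round(1)) for r in place_of('tray_hole',n)])"
```

```text
time_s: 24.9
eef_pos: [486.0, -36.2, 76.2]
ee_rot: [0.001, 0.634, 0.773, 0.0]
force: [0.4, -0.3, -0.5]
grip_width: 0.145
grip_force: 88.9
time_s: 25.4
eef_pos: [486.8, -36.5, 173.6]
ee_rot: [0.003, 0.634, 0.773, 0.001]
force: [-0.2, -0.5, -1.0]
grip_width: 0.143
grip_force: 88.9
pos [486.8 -36.5 173.6] xhead 101.3 tilt [ 0.006 -0.002 -1.   ] shift [276.5  73.5   3.2] q6 [-0.32  0.28  1.69  0.    1.16 -0.51] t 25.4
az (rad, + = tool z down so heading falls): 0.511  alt -2.63
[]
```

```bash

python3 -m jog '[{"tx":46,"ty":12,"tz":0,"ax":0,"ay":0,"az":0,"jaw":1},{"tx":46,"ty":12,"tz":0,"ax":0,"ay":0,"az":0,"jaw":1},{"tx":46,"ty":12,"tz":0,"ax":0,"ay":0,"az":0,"jaw":1},{"tx":46,"ty":12,"tz":0,"ax":0,"ay":0,"az":0,"jaw":1},{"tx":46,"ty":12,"tz":0,"ax":0,"ay":0,"az":0,"jaw":1}]' >/dev/null
python3 -m jog '[{"tx":46,"ty":12,"tz":0,"ax":0,"ay":0,"az":0,"jaw":1},{"tx":0,"ty":0,"tz":0,"ax":0,"ay":0,"az":0.17,"jaw":1},{"tx":0,"ty":0,"tz":0,"ax":0,"ay":0,"az":0.17,"jaw":1},{"tx":0,"ty":0,"tz":0,"ax":0,"ay":0,"az":0.171,"jaw":1},{"tx":0,"ty":0,"tz":0,"ax":0,"ay":0,"az":0,"jaw":1}]' >/dev/null
python3 -c "
from h import *
plan([504.8,249.1,75],72)
for n in ('scene','top'):
    c=cam(n);save(c,'s_'+n)
    print(n,[(r,at_z(c,r['centre'],66).round(1)) for r in place_of('tray_hole',n)])
a=c['color'][160:220,310:400];cv2.imwrite('pics/s.png',cv2.resize(a,(600,400),interpolation=3)[:,:,::-1])"
```

```text
pos [501.7 248.5 169.1] xhead 72.1 tilt [-0.002 -0.001 -1.   ] shift [ 1.7  3.  94.1] q6 [ 0.25  0.44  1.48 -0.    1.22  0.56] t 26.75
az (rad, + = tool z down so heading falls): 0.002  alt -3.14
scene [({'centre': [328.1, 216.5], 'conf': 0.7}, array([ 512.2, -106.7,   66. ]))]
top [({'centre': [325.1, 194.2], 'conf': 0.74}, array([ 496. , -115.3,   66. ])), ({'centre': [199.4, 191.7], 'conf': 0.29}, array([514.5, 284.7,  66. ]))]
```

View pics/s.png

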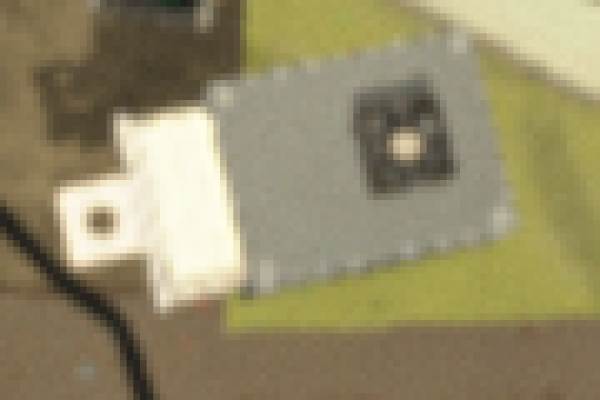

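The tray stays out by itself: the hole is at crop (102,220), about 40 mm out. Now seat the hook.

```bash

python3 -m jog '[{"tx":1.7,"ty":3,"tz":40,"ax":0,"ay":0,"az":0,"jaw":1},{"tx":0,"ty":0,"tz":40,"ax":0,"ay":0,"az":0,"jaw":1},{"tx":0,"ty":0,"tz":24,"ax":0,"ay":0,"az":0,"jaw":1},{"tx":0,"ty":0,"tz":0,"ax":0,"ay":0,"az":0,"jaw":1},{"tx":0,"ty":0,"tz":0,"ax":0,"ay":0,"az":0,"jaw":1}]' 
python3 -c "
from h import *
plan([504.8,249.1,31],72)"
```

```text
time_s: 27.58
eef_pos: [506.2, 249.5, 67.5]
ee_rot: [0.0, 0.809, 0.588, 0.001]
force: [0.1, -1.3, -0.2]
grip_width: 0.144
grip_force: 88.8
pos [506.2 249.5  67.5] xhead 72.0 tilt [ 0.002  0.    -1.   ] shift [-0.8 -1.3 36.5] q6 [0.25 0.57 1.57 0.   1.   0.56] t 27.57
az (rad, + = tool z down so heading falls): 0.001  alt -3.141
```

```bash

python3 -m jog '[{"tx":-0.8,"ty":-1.3,"tz":8,"ax":0,"ay":0,"az":0,"jaw":1},{"tx":0,"ty":0,"tz":8,"ax":0,"ay":0,"az":0,"jaw":1},{"tx":0,"ty":0,"tz":8,"ax":0,"ay":0,"az":0,"jaw":1},{"tx":0,"ty":0,"tz":6,"ax":0,"ay":0,"az":0,"jaw":1},{"tx":0,"ty":0,"tz":0,"ax":0,"ay":0,"az":0,"jaw":1}]' 
python3 -m jog '[{"tx":0,"ty":0,"tz":3,"ax":0,"ay":0,"az":0,"jaw":1},{"tx":0,"ty":0,"tz":2,"ax":0,"ay":0,"az":0,"jaw":1},{"tx":0,"ty":0,"tz":0,"ax":0,"ay":0,"az":0,"jaw":1}]' 
```

```text
time_s: 28.2
eef_pos: [503.8, 248.9, 35.8]
ee_rot: [-0.0, 0.809, 0.588, -0.0]
force: [-0.2, -0.1, -0.4]
grip_width: 0.145
grip_force: 88.8
time_s: 28.58
eef_pos: [504.0, 248.9, 31.2]
ee_rot: [-0.0, 0.809, 0.588, -0.0]
force: [0.4, 1.1, -0.5]
grip_width: 0.147
grip_force: 88.8
```

```bash

python3 -m jog '[{"tx":0,"ty":0,"tz":0.7,"ax":0,"ay":0,"az":0,"jaw":1},{"tx":0,"ty":0,"tz":0,"ax":0,"ay":0,"az":0,"jaw":1},{"tx":0,"ty":0,"tz":0,"ax":0,"ay":0,"az":0,"jaw":1}]' 30
python3 -m jog '[{"tx":0,"ty":0,"tz":0,"ax":0,"ay":0,"az":0,"jaw":0.4},{"tx":0,"ty":0,"tz":0,"ax":0,"ay":0,"az":0,"jaw":0},{"tx":0,"ty":0,"tz":0,"ax":0,"ay":0,"az":0,"jaw":-0.2},{"tx":0,"ty":0,"tz":0,"ax":0,"ay":0,"az":0,"jaw":-0.2}]'
python3 -m jog '[{"tx":0,"ty":0,"tz":-20,"ax":0,"ay":0,"az":0,"jaw":-0.2},{"tx":0,"ty":0,"tz":-40,"ax":0,"ay":0,"az":0,"jaw":-0.2},{"tx":0,"ty":0,"tz":-60,"ax":0,"ay":0,"az":0,"jaw":-0.2},{"tx":-31,"ty":0,"tz":-50,"ax":0,"ay":0,"az":0,"jaw":-0.2},{"tx":-31,"ty":0,"tz":-30,"ax":0,"ay":0,"az":0,"jaw":-0.2}]'
python3 -m jog '[{"tx":0,"ty":0,"tz":0,"ax":0,"ay":0,"az":0,"jaw":-0.2}]' >/dev/null
python3 look.py wrist v1 hook_grip hook_tip stand_seat
python3 -c "
from h import *
c=cam('top');print([(r,at_z(c,r['centre'],66).round(1)) for r in place_of('tray_hole','top')[:1]])"
```

```text
time_s: 28.95
eef_pos: [504.1, 249.0, 30.6]
ee_rot: [0.0, 0.809, 0.588, 0.0]
force: [-0.0, 0.9, -0.3]
grip_width: 0.15
grip_force: 88.8
time_s: 29.45
eef_pos: [504.1, 248.9, 30.6]
ee_rot: [0.0, 0.809, 0.588, 0.0]
force: [-0.8, 0.5, -0.2]
grip_width: 0.6
grip_force: 0.0
time_s: 30.08
eef_pos: [484.9, 189.4, 233.1]
ee_rot: [0.001, 0.809, 0.588, 0.001]
force: [0.3, -0.7, -0.0]
grip_width: 0.598
grip_force: 0.0
hook_grip 0.86 [315.4 112.4] [503.1 249.7  48. ] [503.1 249.7  56. ]
hook_tip 0.68 [316.5 191.9] [479.3 174.3  24. ] [481.3 180.3  51.8]
stand_seat 0.64 [318.5 113.1] [505.6 248.2  48. ] [505.6 248.3  55.6]
pos [484.6 190.5 229.3] xhead 72.0 tilt [-0. -0. -1.] shift [56.6 -2.1 29.3] q6 [0.1 0.3 1.5 0.  1.3 0.5] t 30.4
az (rad, + = tool z down so heading falls): 0.001  alt -3.141
[({'centre': [323.6, 194.5], 'conf': 0.66}, array([ 495.2, -110.5,   66. ]))]
```

View pics/v1.png

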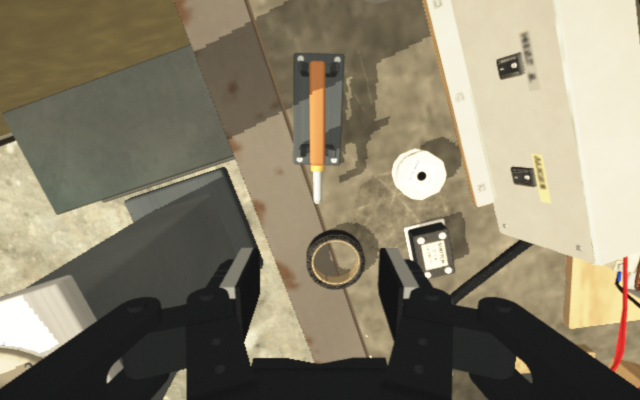

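The hook lies level in the stand between the cheeks, handle from (318,62) to (317,170). The bystanders have not moved and the tray is still out, so I'm handing in.

```bash
python3 -c "
from rig import finish_job; print(finish_job())"
```

```text
the job is handed in; nothing more can be done
None
```

The tray is drawn out about 40 mm and held by its catch, the hook is back in its stand, and the job is handed in at about 30 s. I pulled on to about 10 N before realising it had latched, probably onto the end stop.

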